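# Fix the repellent box in the corner of an insect store box

## Task

The small vented repellent box has just been filled and its push-on lid only sits loosely: first press the lid fully home while the box still stands on the bench. Then put the box upright on the foam floor of the open wooden store box, in the empty far left corner where the glue has been dabbed, square and tight against both the far wall and the left wall, and keep pressing it against both walls while the glue takes: finish still holding it there, without letting go. Do not touch the pinned beetles, and leave the glue bottle, the pin bowl and the forceps where they are.

Things in the scene. Friction and masses are not known exactly. Their poses are not given: they have to be found in the camera images.
- cell: Repellent box: small cream plastic box on the bench, right of the store box. Body 34.4 mm square, 30 mm high; push-on lid 38.6 mm square. Lid home: 37.7 mm high in all, lid skirt from 18.5 to 36.5 mm above the underside; fingers grip this skirt. About 50 g, may be lifted by its lid. Origin: centre of the underside; x, y square to the sides (all four alike), z up.
- cell_lid (a joint): How far the lid stands above its home position (m): 0 = fully home; starts 4 to 9 mm up. Slides straight down with about 2.5 N of friction and stays where left; a push of 5 to 10 N on the middle of its top seats it. The mesh window (21 mm square, in the middle) bears the fingertips.
- store_box: Bottom half of a wooden insect store box, open, fixed: 158 (x) x 208 (y) mm outside, 140 x 190 inside, walls 9 thick, their top 28 mm above the bench. White foam floor 12 mm above the bench, so walls rise 16 mm above it. Origin: centre of the underside; x to the far wall, y to the left wall; turned up to 0.35 rad. Beetles at its right, a card at the near left.
- corner (a point): Inner far left corner of the store box, on the foam (12 mm above the bench), where the far and left walls meet. Axes as the store box; the inside lies to -x, -y. The seated repellent box has its origin at about (-0.0172, -0.0172, 0) here; its lid then hangs 2.5 mm above the walls and overlaps them by 2 mm.
- far_wall: Far wall of the store box (part of it), 9 x 208 mm; its inner face is the plane x = 0 of the corner point, its top 16 mm above the foam. Origin 4.5 mm beyond that face, at half its length, at bench height; axes as the store box. The box slides on the walls and the foam with a friction of about 0.6.
- left_wall: Left wall of the store box (part of it), 140 x 9 mm; its inner face is the plane y = 0 of the corner point, its top 16 mm above the foam. Origin 4.5 mm beyond that face, at half its length, at bench height; axes as the store box. The box slides on the walls and the foam with a friction of about 0.6.
- beetles: Eight pinned beetles in the foam in the right part of the store box (fixed), pins up to 43 mm above the bench. Origin and axes as the store box; they stand at y = -0.09 to -0.01 m there, at least 100 mm from the left wall. Not to be touched.
- glue_bottle: White glue bottle with a nozzle, 38 x 57 x 151 mm, standing behind and left of the store box. Origin: centre of its underside. To be left alone.
- pin_bowl: Glass bowl of black insect pins, 107 mm across, 66 mm high, standing on the right, nearer than the vial tray. Origin: centre of its underside. To be left alone.
- forceps: Steel forceps, 16 x 113 x 10 mm, lying on the bench at the right, on the robot's side of the vial tray. Origin: centre of its underside, y along its length. To be left alone.
Not all that is in view belongs to the job. What is meant by the cell is not red, and is the smaller of those in its own colour.

How it is judged:
By the outcome, as a careful person would: the job done as asked, in the order asked, and still so for the second after the job is handed in, while the arm keeps its last pose, push and grip.
It also fails if it takes over 64 s, if anything falls off the work surface, if the arm or the gripper's body presses on something with over 40 N, if the wrist force passes 120 N, or if a joint passes its speed limit or range.

## Robot

A 7-joint arm with a two-finger parallel gripper is mounted at the origin on a cart in front of the work surface, level with it; the furniture and walls round the work are solid. World frame = base frame: x ahead of the robot, y to its left, z up, the work surface at z = 0. Lengths are in m, angles in rad, forces in N, time in s.
With the tool pointing down it reaches from about 0.425 to 1.025 m from the base axis. Payload 3.6 kg.
Tool frame: the origin (TCP) lies on the mounting face of the last link; the fingertips stand 173 mm ahead of it and the grasp point (between the pads) lies 155 mm ahead of it (ctrl.grip_depth is the distance from the TCP to the grasp point, in m); z points along the fingers, y is the line along which they close (so a half turn about z gives the same grasp; the last joint's range is limited). The gripper opens to 85 mm and grips with 20 to 120 N. Pads are 22 mm wide; open, the fingers measure 114 mm over their backs; the gripper's body (76 mm by 85 mm) begins 54 mm behind the grasp point. The pads swing forward as they close: fully open they stand 13 mm farther back than shut.
Start: joints at [-1.403, 0.591, 0.048, 1.609, -0.033, 0.943, -0.034], TCP at [0.187, 0.7, 0.405] pointing down, gripper open.
Joint ranges: [-2.69, 2.69], [-0.47, 2.24], [-1.27, 1.36], [0.19, 2.51], [-1.53, 4.68], [0.08, 2.07], [-3.09, 3.09]. Speed limits (rad/s): [2.57, 2.57, 3.14, 3.14, 3.14, 3.14, 3.14].

## Interface

Orientations are given as a unit quaternion [x, y, z, w].
In Python, from bench import ctrl gives the robot as it stands.
- The arm moves only by the tool apply_moves, never from a script. Its arguments are lists of equal length, an entry for each row: "grip": the finger opening in mm, from 0 to 85.4; "slide": the shift along the tool's x, y, z in units of 30 mm (1.0 is 30 mm), a list of three; "roll": the turn about the tool's z in units of 6 degrees (1.0 is 6 degrees). A call has 1 to 5 rows; each row shifts and turns the commanded pose from where the row before left it, along the tool's axes as they then stand; what a row does not reach is not made up. A row lasts 1/12 s, in which the tool goes at most 41.7 mm and 7.16 degrees, less where a joint would pass 70% of its speed; a pose out of reach is approached as far as the arm can. A call is refused whole if a number of a shift passes 1 or a number of a turn 1, either way. A call with a gripper value outside its range is refused whole. The fingers move at their own pace and stop on an object; "squeeze" is the grip in N (left out, the last holds). Time passes only in rows, so rows that do not move let the fingers close. It gives the time, the measured TCP pose, the force, the opening and the grip force at its end, in the units of the state.
- ctrl.get_state(): the state, without advancing time (a new reading comes with each control period).
- ctrl.capture(name): name is "scene" or "side" or "wrist"; returns a dict with "frame" (400x640x3 uint8, blue, green, red), "K" (3x3 intrinsics, pixels), "cam_to_world" (4x4, takes a point from camera to world coordinates); the wrist camera has in their place "tool_from_camera" (4x4, takes a point from camera to tool coordinates, whose origin is the TCP and whose axes are the flange's). Camera axes: x right, y up, looking along -z (the intrinsics and any distortion apply to the point x, -y, -z); pixel columns grow to the right and rows downward; lengths in m; the calibration is good to about 2 mm. A picture is of the moment at which its call begins: read the wrist's pose just before it. There is no depth.
- ctrl.sign_off(): hands the job in; it is judged then, once.
The state is a dict: "time_s": time; "joints": joint angles; "dq": joint speeds; "joint_torque": joint torques, N m; "tcp_pos": TCP position; "tcp_rot": TCP orientation; "force": force on the tool from outside, world axes, zero at the start; "moment": the same for the moment, N m; "finger_gap": opening from 0.0 (shut) to 1.0 (fully open); "grip_force": force on a finger pad.
Only numpy, scipy, OpenCV 4.12 (cv2) and the standard library are available. Lean on these libraries where they do the work, as an engineer would, in place of code of your own. Each camera call takes 0.05 s, during which the arm holds its last target. There are 200 camera calls.

## Working session

There is one attempt and no reset: what is moved stays moved. The work goes in short steps, Python scripts to look and compute and a tool call to move; the robot and the scene stay as the last step left them, time stands still between calls to the robot, and variables do not carry over. Pictures are saved under pics/ and viewed, at most 10 in all, crops included, and the job is handed in when it is done.

Besides the shell and the picture viewer there is one more tool, called after "Emit:" by a JSON object that holds its "fn" and its "kwargs". apply_moves: Moves the arm, as the interface text tells. Its arguments: {"type":"object","properties":{"grip":{"type":"array"},"slide":{"type":"array"},"roll":{"type":"array"},"squeeze":{"type":"number"}},"required":["grip","slide","roll"]}

```bash
mkdir -p pics; ls; cat > h.py <<'E'
import numpy as np, cv2
from bench import ctrl
from scipy.spatial.transform import Rotation as R
def cap(n):
    s=ctrl.get_state(); c=ctrl.capture(n)
    T=c.get("cam_to_world")
    if T is None:
        W=np.eye(4);W[:3,:3]=R.from_quat(s["tcp_rot"]).as_matrix();W[:3,3]=s["tcp_pos"]
        T=W@np.array(c["tool_from_camera"])
    return c["frame"],np.array(c["K"]),np.array(T),c
def ray(K,T,uv):
    d=np.linalg.inv(K)@np.array([uv[0],uv[1],1.]); d=np.array([d[0],-d[1],-d[2]])
    return T[:3,3],T[:3,:3]@d
def plane(K,T,uv,z):
    o,d=ray(K,T,uv); return o+d*(z-o[2])/d[2]
def proj(K,T,p):
    q=np.linalg.inv(T)@np.append(p,1); v=K@np.array([q[0],-q[1],-q[2]]); return v[:2]/v[2]
E
python3 - <<'E'
from h import *
for n in ("scene","side","wrist"):
    f,K,T,c=cap(n); cv2.imwrite(f"pics/{n}0.png",f); print(n,[k for k in c],T[:3,3].round(3),K.round(1).tolist())
    np.savez(f"{n}0.npz",K=K,T=T)
print(ctrl.get_state())
E
```

```text
pics
scene ['frame', 'K', 'cam_to_world'] [-0.427 -0.534  0.801] [[385.9, 0.0, 313.7], [0.0, 385.9, 193.4], [0.0, 0.0, 1.0]]
side ['frame', 'K', 'cam_to_world'] [-0.111 -0.925  0.665] [[444.5, 0.0, 317.3], [0.0, 444.5, 197.8], [0.0, 0.0, 1.0]]
wrist ['frame', 'K', 'tool_from_camera'] [0.123 0.717 0.374] [[312.3, 0.0, 320.1], [0.0, 312.3, 197.5], [0.0, 0.0, 1.0]]
{'time_s': 0.15, 'joints': array([-1.40353199,  0.59192275,  0.04835057,  1.60952036, -0.033296  ,
        0.94269527, -0.03369731]), 'dq': array([ 6.90887279e-04, -1.92338071e-03,  1.19292773e-03, -3.60510892e-03,
        1.14304685e-03, -6.75002462e-05,  1.24875484e-03]), 'joint_torque': array([ 3.10483134e-03, -5.49246955e+01,  1.54949706e+00, -1.98454070e+01,
        9.47306806e-03,  5.72385194e-03, -8.55115957e-06]), 'tcp_pos': array([0.18682429, 0.70016984, 0.40379668]), 'tcp_rot': array([ 1.29987443e-01,  9.91515258e-01, -8.68675948e-04, -5.16494963e-05]), 'force': array([-0.1787484 , -0.09071512,  0.65577578]), 'moment': array([-0.01048385, -0.05835018, -0.05716373]), 'grip_force': 0.0, 'finger_gap': 0.9999587634224236}
```

View pics/scene0.png

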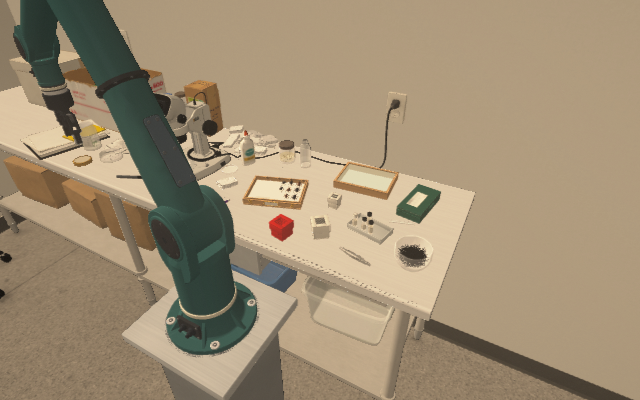

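View pics/side0.png

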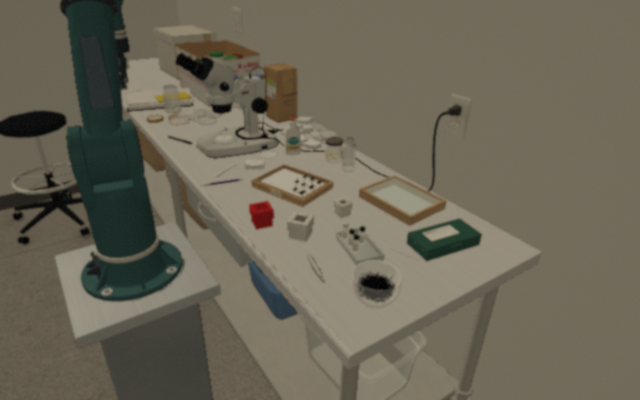

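The scene view shows the store box at about (275,191), the small cream box (the cell) at (334,200), a larger cream box at (320,226), and a red box at (281,227). In the side view they are at (291,184), (343,208), (300,225) and (262,215).

```bash
python3 - <<'E'
from h import *
P={"cell":((334,200),(343,208),.02),"store":((275,191),(291,184),.02),"big":((320,226),(300,226),.025),"red":((281,227),(262,215),.02),"bottle":((248,162),(292,153),0.01),"tray":((370,228),(358,245),.02)}
z={n:np.load(n+"0.npz") for n in("scene","side")}
for k,(a,b,h) in P.items():
    print(k,plane(z["scene"]["K"],z["scene"]["T"],a,h).round(3),plane(z["side"]["K"],z["side"]["T"],b,h).round(3))
s=ctrl.get_state(); print(R.from_quat(s["tcp_rot"]).as_matrix().round(3))
c=ctrl.capture("wrist"); print(np.array(c["tool_from_camera"]).round(3))
E
```

```text
cell [ 0.568 -0.059  0.02 ] [ 0.568 -0.059  0.02 ]
store [0.516 0.154 0.02 ] [0.517 0.146 0.02 ]
big [ 0.413 -0.086  0.025] [ 0.41  -0.082  0.025]
red [0.354 0.023 0.02 ] [0.354 0.028 0.02 ]
bottle [0.654 0.381 0.01 ] [0.656 0.373 0.01 ]
tray [ 0.485 -0.227  0.02 ] [ 0.492 -0.227  0.02 ]
[[-0.966  0.258 -0.   ]
 [ 0.258  0.966 -0.002]
 [-0.    -0.002 -1.   ]]
[[ 0.001  0.965  0.263  0.066]
 [ 1.    -0.001  0.     0.   ]
 [ 0.001  0.263 -0.965  0.029]
 [ 0.     0.     0.     1.   ]]
```

Emit:
{"fn": "apply_moves", "kwargs": {"grip": [85,85,85,85,85], "slide": [[-0.88,-0.94,0],[-0.88,-0.94,0],[-0.88,-0.94,0],[-0.88,-0.94,0],[-0.88,-0.94,0]], "roll": [0,0,0,0,0]}}

```text
time_s: 0.62
tcp_pos: [0.2787, 0.5285, 0.4046]
tcp_rot: [0.13, 0.992, -0.0, 0.0]
force: [0.2, 0.1, 0.4]
finger_gap: 0.995
grip_force: 0.0
```

Emit:
{"fn": "apply_moves", "kwargs": {"grip": [85,85,85,85,85], "slide": [[-0.88,-0.94,0],[-0.88,-0.94,0],[-0.88,-0.94,0],[-0.88,-0.94,0],[-0.88,-0.94,0]], "roll": [0,0,0,0,0]}}

```text
time_s: 1.03
tcp_pos: [0.3692, 0.3587, 0.4048]
tcp_rot: [0.129, 0.992, 0.0, -0.0]
force: [0.2, -0.3, -0.1]
finger_gap: 0.994
grip_force: 0.0
```

Emit:
{"fn": "apply_moves", "kwargs": {"grip": [85,85,85,85,85], "slide": [[-0.88,-0.94,0],[-0.88,-0.94,0],[-0.88,-0.94,0],[-0.88,-0.94,0],[-0.88,-0.94,0]], "roll": [0,0,0,0,0]}}

```text
time_s: 1.45
tcp_pos: [0.461, 0.1879, 0.4049]
tcp_rot: [0.13, 0.992, 0.0, 0.0]
force: [0.9, 0.5, 0.5]
finger_gap: 0.994
grip_force: 0.0
```

Emit:
{"fn": "apply_moves", "kwargs": {"grip": [85,85,85,85,85], "slide": [[-0.88,-0.94,0],[-0.88,-0.94,0],[-0.88,-0.94,0],[-0.88,-0.94,0],[-0.88,-0.94,0]], "roll": [0,0,0,0,0]}}

```text
time_s: 1.87
tcp_pos: [0.5522, 0.0176, 0.4048]
tcp_rot: [0.13, 0.992, 0.0, 0.0]
force: [-0.8, 0.4, 0.2]
finger_gap: 0.994
grip_force: 0.0
```

Emit:
{"fn": "apply_moves", "kwargs": {"grip": [85,85], "slide": [[0,0,0],[0,0,0]], "roll": [0,0]}}

```text
time_s: 2.03
tcp_pos: [0.5525, 0.0163, 0.4048]
tcp_rot: [0.133, 0.991, -0.0, 0.0]
force: [-0.7, 1.1, 0.1]
finger_gap: 0.994
grip_force: 0.0
```

```bash
python3 - <<'E'
from h import *
f,K,T,c=cap("wrist"); cv2.imwrite("pics/w1.png",f); np.savez("w1.npz",K=K,T=T)
E
```

```text
(no output)
```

View pics/w1.png

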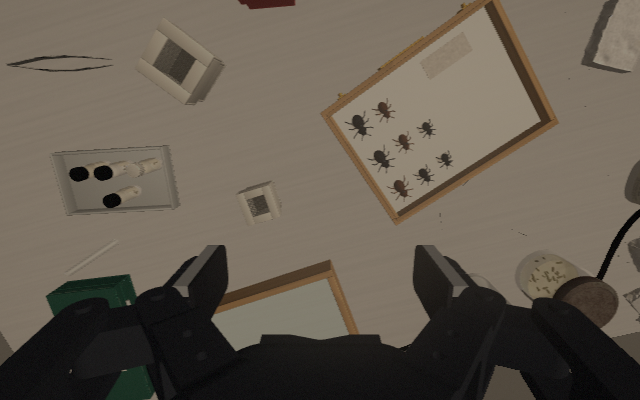

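Wrist view: the store box's far left outer corner is at (556,122), far right at (396,222), near right at (322,113), near left at (493,0). The cell is at (260,203), with another frame behind it (its corner near (330,265)). I'll measure the edges now.

```bash
python3 - <<'E'
from h import *
f=cv2.imread("pics/w1.png"); 
a=cv2.resize(f[90:240,430:580],None,fx=4,fy=4,interpolation=cv2.INTER_CUBIC)[:,:]
b=cv2.resize(f[170:235,225:290],None,fx=3,fy=3,interpolation=cv2.INTER_CUBIC)
o=np.zeros((600,800,3),np.uint8); o[:,:600]=a; o[:195,600:795]=b
cv2.imwrite("pics/w1c.png",o)
hsv=cv2.cvtColor(f,cv2.COLOR_BGR2HSV)
for p in [(500,60),(548,115),(470,177),(300,150),(480,100),(260,207),(245,205),(525,55),(505,10)]: print(p,hsv[p[1],p[0]])
z=np.load("w1.npz");print(z["T"][:3,3])
E
```

```text
(500, 60) [ 17  48 148]
(548, 115) [ 15 129  93]
(470, 177) [ 15 128 128]
(300, 150) [ 17  52 128]
(480, 100) [ 19  50 148]
(260, 207) [19 61 67]
(245, 205) [ 18  55 139]
(525, 55) [ 16 132 122]
(505, 10) [ 16  53 124]
[0.48898909 0.03399184 0.37525376]
```

View pics/w1c.png

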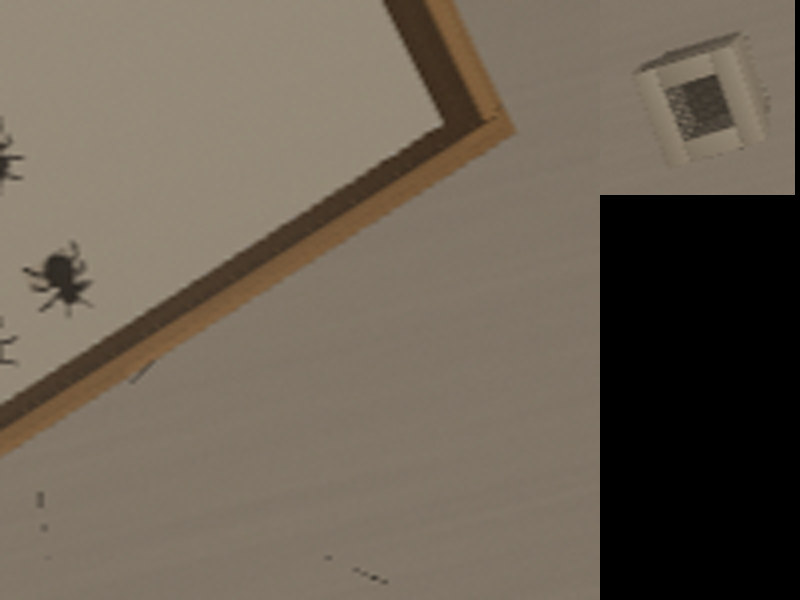

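The zoomed crop shows the foam meeting the walls at the far left corner at about (541,120.5), with the outer top corner at about (559,122.5). The cell's mesh window is at about (259,205), with the lid turned roughly 15 degrees in the image.

```bash
cat >> h.py <<'E'
def mesh(f,K,T,z,guess,r=40,thr=100):
    x,y=map(int,guess); g=cv2.cvtColor(f,cv2.COLOR_BGR2GRAY)[y-r:y+r,x-r:x+r]
    m=cv2.morphologyEx((g<thr).astype(np.uint8),cv2.MORPH_CLOSE,np.ones((3,3)))
    cs,_=cv2.findContours(m,cv2.RETR_EXTERNAL,cv2.CHAIN_APPROX_NONE)
    c=max((c for c in cs if cv2.pointPolygonTest(cv2.convexHull(c),(r,r),True)>-6),key=cv2.contourArea)
    P=np.array([plane(K,T,q+np.array([x-r,y-r]),z)[:2] for q in c[:,0].astype(float)],np.float32)
    return cv2.minAreaRect(P*1000), c.shape
E
python3 - <<'E'
from h import *
f=cv2.imread("pics/w1.png"); z=np.load("w1.npz");K,T=z["K"],z["T"]
S=cv2.cvtColor(f,cv2.COLOR_BGR2HSV)[...,1].astype(float)
def cross(v,i0,first=True):
    idx=np.where(v>90)[0]; i=idx[0] if first else idx[-1]
    j=i-1 if first else i+1
    a=(90-v[j])/(v[i]-v[j]); return i0+j+a*(i-j)
E={k:[] for k in("fi","fo","li","lo")}
for u in range(445,530,3):
    v0=int(120.5+(541-u)*.62)-20; v=S[v0:v0+55,u]
    E["fi"].append((u,cross(v,v0)));E["fo"].append((u,cross(v,v0,False)))
for w in range(20,108,3):
    u0=int(541-(120-w)*.52)-20; v=S[w,u0:u0+55]
    E["li"].append((cross(v,u0),w));E["lo"].append((cross(v,u0,False),w))
L={}
for k,p in E.items():
    h=.012 if k[1]=="i" else .028
    P=np.array([plane(K,T,q,h)[:2] for q in p],np.float32)
    vx,vy,x,y=cv2.fitLine(P,cv2.DIST_HUBER,0,.01,.01).ravel()
    L[k]=(np.array([vx,vy]),np.array([x,y])); r=(P-L[k][1])@np.array([-vy,vx])
    print(k,np.degrees(np.arctan2(vy,vx)),L[k][1],"rms",r.std())
def inter(a,b):
    A=np.stack([a[0],-b[0]],1);t=np.linalg.solve(A,b[1]-a[1]);return a[1]+t[0]*a[0]
print("inner",inter(L["fi"],L["li"]),"outer",inter(L["fo"],L["lo"]))
for h in(.042,.0445,.047): print(mesh(f,K,T,h,(260,206),20))
E
```

```text
fi -70.13713 [0.59037733 0.19589034] rms 0.0001933749
fo -70.19814 [0.589639   0.21704482] rms 0.00013712027
li 19.61095 [0.49316746 0.24630629] rms 0.00021733355
lo 19.687374 [0.4998334  0.25514162] rms 0.000109756285
inner [0.5631553  0.27124292] outer [0.56723815 0.27925926]
(((567.6566772460938, -59.52711486816406), (21.082721710205078, 21.028745651245117), 2.6460490226745605), (65, 1, 2))
(((567.0664672851562, -58.8255615234375), (20.924551010131836, 20.8709774017334), 2.645972490310669), (65, 1, 2))
(((566.4763793945312, -58.12400817871094), (20.76642608642578, 20.71322250366211), 2.645965099334717), (65, 1, 2))
```

Emit:
{"fn": "apply_moves", "kwargs": {"grip": [0,0,0,0,0], "slide": [[0,0,0],[0,0,0],[0,0,0],[-0.19,-0.9,0.9],[-0.18,-0.9,0.9]], "roll": [-1,-1,-0.93,0,0], "squeeze": 40}}

```text
time_s: 2.5
tcp_pos: [0.5659, -0.0301, 0.3517]
tcp_rot: [-0.028, 1.0, 0.001, 0.002]
force: [-0.1, -0.7, -0.2]
finger_gap: 0.289
grip_force: 0.0
```

Emit:
{"fn": "apply_moves", "kwargs": {"grip": [0,0,0,0,0], "slide": [[0,-0.72,0.9],[0,0,0.8],[0,0,0],[0,0,0],[0,0,0]], "roll": [0,0,0,0,0]}}

```text
time_s: 2.92
tcp_pos: [0.5667, -0.0534, 0.3007]
tcp_rot: [-0.025, 1.0, 0.001, 0.001]
force: [0.1, 0.6, 0.1]
finger_gap: -0.003
grip_force: 0.0
```

```bash
python3 - <<'E'
from h import *
s=ctrl.get_state()
f,K,T,c=cap("wrist"); cv2.imwrite("pics/w2.png",f); np.savez("w2.npz",K=K,T=T)
print(s["tcp_pos"],s["finger_gap"],s["joints"].round(2),R.from_quat(s["tcp_rot"]).as_matrix()[:2].round(4))
g=proj(K,T,[.567,-.0588,.0445]);print(g)
for h in(.042,.0445,.047):
    try: print(mesh(f,K,T,h,g,30))
    except Exception as e: print(e)
E
```

```text
[ 0.56665281 -0.05344478  0.30070013] -0.002616416351957808 [-0.04  0.54  0.08  2.04 -0.08  0.56  1.71] [[-0.9988 -0.0494  0.0012]
 [-0.0494  0.9988  0.0012]]
[312.52304046 202.30796928]
(((567.6463623046875, -59.69383239746094), (20.67578125, 20.84368896484375), 2.9003753662109375), (105, 1, 2))
(((566.9181518554688, -59.6590461730957), (20.450176239013672, 20.616294860839844), 2.9004263877868652), (105, 1, 2))
(((566.18994140625, -59.624298095703125), (20.224626541137695, 20.388927459716797), 2.9006736278533936), (105, 1, 2))
```

View pics/w2.png

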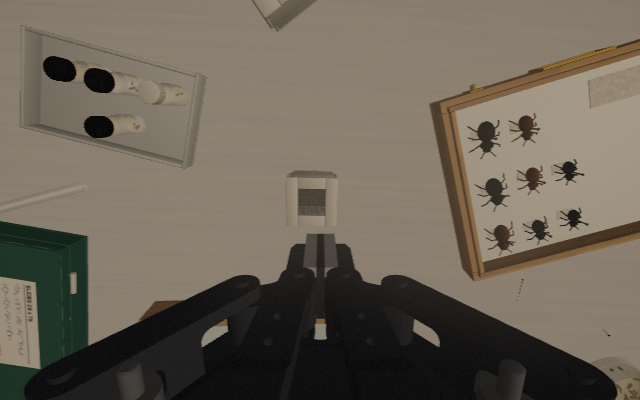

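The cell is centred under the closed fingers, about 6 mm to tool -y, with its mesh centre at (312,202). I'll centre and go down to just above the lid.

Emit:
{"fn": "apply_moves", "kwargs": {"grip": [0,0,0,0,0], "slide": [[-0.02,-0.21,0.6],[0,0,0.8],[0,0,0.8],[0,0,0.33],[0,0,0]], "roll": [0,0,0,0,0]}}

```text
time_s: 3.38
tcp_pos: [0.5669, -0.0607, 0.2231]
tcp_rot: [-0.024, 1.0, 0.0, -0.001]
force: [-0.4, -0.5, -0.5]
finger_gap: -0.002
grip_force: 0.0
```

Emit:
{"fn": "apply_moves", "kwargs": {"grip": [0,0,0,0,0], "slide": [[0,0,0.06],[0,0,0.06],[0,0,0.05],[0,0,0],[0,0,0]], "roll": [0,0,0,0,0]}}

```text
time_s: 3.8
tcp_pos: [0.5674, -0.0618, 0.2194]
tcp_rot: [-0.023, 1.0, -0.0, 0.001]
force: [0.1, -0.2, 0.3]
finger_gap: 0.002
grip_force: 0.0
```

Emit:
{"fn": "apply_moves", "kwargs": {"grip": [0,0,0,0], "slide": [[0,0.05,0.06],[0,0,0.06],[0,0,0],[0,0,0]], "roll": [0,0,0,0]}}

```text
time_s: 4.13
tcp_pos: [0.567, -0.0603, 0.2149]
tcp_rot: [-0.023, 1.0, 0.0, -0.0]
force: [0.4, -0.0, -0.4]
finger_gap: -0.002
grip_force: 0.0
```

Emit:
{"fn": "apply_moves", "kwargs": {"grip": [0,0,0,0], "slide": [[0,0,0.06],[0,0,0.06],[0,0,0],[0,0,0]], "roll": [0,0,0,0]}}

```text
time_s: 4.47
tcp_pos: [0.567, -0.0604, 0.2113]
tcp_rot: [-0.023, 1.0, -0.0, -0.0]
force: [-0.7, -0.9, -0.5]
finger_gap: 0.001
grip_force: 0.0
```

Emit:
{"fn": "apply_moves", "kwargs": {"grip": [0,0,0,0], "slide": [[0,0,0.05],[0,0,0.05],[0,0,0],[0,0,0]], "roll": [0,0,0,0]}}

```text
time_s: 4.8
tcp_pos: [0.5671, -0.0604, 0.2098]
tcp_rot: [-0.023, 1.0, 0.0, 0.0]
force: [-1.5, 1.2, 13.4]
finger_gap: 0.002
grip_force: 6.3
```

```bash
python3 - <<'E'
from h import *
o=[]
for n in ("scene","side"):
    f,K,T,c=cap(n); u,v=proj(K,T,[.567,-.06,.03]).astype(int)
    o.append(cv2.resize(f[v-30:v+30,u-30:u+30],(400,400),interpolation=cv2.INTER_CUBIC))
cv2.imwrite("pics/p1.png",np.hstack(o)); s=ctrl.get_state(); print(s["force"],s["tcp_pos"])
E
```

```text
[-2.53783404 -0.17571667 12.24562873] [ 0.56705264 -0.06042058  0.20980797]
```

View pics/p1.png

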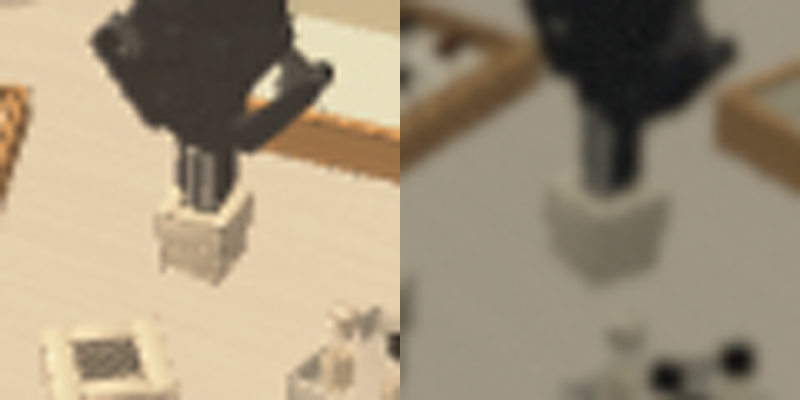

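The crops show the lid down on the body under the closed fingertips. Reaction is 12–13 N at a hard stop and the tip is at the home height, so the lid is home. Now up, open, and down round the skirt.

Emit:
{"fn": "apply_moves", "kwargs": {"grip": [0,0,75,75,75], "slide": [[0,0,-0.5],[0,0,-0.8],[0,0,-0.5],[0,0,0],[0,0,0]], "roll": [0,0,0,0,0]}}

```text
time_s: 5.32
tcp_pos: [0.5673, -0.0604, 0.2631]
tcp_rot: [-0.023, 1.0, -0.0, 0.001]
force: [-0.8, 0.7, -0.2]
finger_gap: 0.42
grip_force: 0.0
```

Emit:
{"fn": "apply_moves", "kwargs": {"grip": [75,75,75,75], "slide": [[0,0,0],[0,0,0],[0,0,0],[0,0,0]], "roll": [0,0,0,0]}}

```text
time_s: 5.65
tcp_pos: [0.5668, -0.0603, 0.2617]
tcp_rot: [-0.023, 1.0, 0.0, -0.001]
force: [0.3, -0.4, -0.7]
finger_gap: 0.88
grip_force: 0.0
```

```bash
python3 - <<'E'
from h import *
s=ctrl.get_state()
f,K,T,c=cap("wrist"); cv2.imwrite("pics/w3.png",f); np.savez("w3.npz",K=K,T=T)
print(s["tcp_pos"],s["finger_gap"],R.from_quat(s["tcp_rot"]).as_matrix()[:2].round(4))
g=proj(K,T,[.567,-.06,.037]);print(g)
for h in(.0365,.0377): print(mesh(f,K,T,h,g,40))
E
```

```text
[ 0.5667709  -0.06034495  0.26166504] 0.8797951253037302 [[-0.9989 -0.046  -0.0016]
 [-0.046   0.9989  0.    ]]
[320.41663924 216.8677326 ]
(((567.755859375, -59.55560302734375), (20.976943969726562, 21.384185791015625), 0.8003160953521729), (122, 1, 2))
(((567.34619140625, -59.57801818847656), (20.848365783691406, 21.253171920776367), 0.8000341057777405), (122, 1, 2))
```

View pics/w3.png

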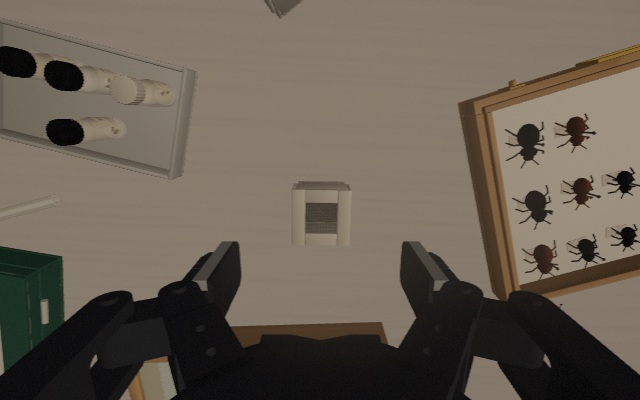

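The wrist view shows the cell at (321,218), centred between the open fingers, lid now home (mesh size agrees at home height). Descend and grip.

Emit:
{"fn": "apply_moves", "kwargs": {"grip": [75,75,75,75,75], "slide": [[-0.02,0.02,0.6],[0,0,0.7],[0,0,0.6],[0,0,0.46],[0,0,0]], "roll": [0,0,0,0,0]}}

```text
time_s: 6.12
tcp_pos: [0.5665, -0.0596, 0.189]
tcp_rot: [-0.023, 1.0, 0.0, -0.003]
force: [-0.6, 0.6, -0.3]
finger_gap: 0.877
grip_force: 0.0
```

Emit:
{"fn": "apply_moves", "kwargs": {"grip": [30,30,30,30,30], "slide": [[0,0,0],[0,0,0],[0,0,0],[0,0,0],[0,0,0]], "roll": [0,0,0,0,0], "squeeze": 40}}

```text
time_s: 6.53
tcp_pos: [0.5682, -0.0598, 0.1929]
tcp_rot: [-0.023, 1.0, -0.0, 0.001]
force: [-0.8, -0.5, 4.6]
finger_gap: 0.442
grip_force: 41.3
```

```bash
python3 - <<'E'
from h import *
s=ctrl.get_state();print(s["tcp_pos"],s["finger_gap"],s["grip_force"],s["force"])
o=[]
for n in ("scene","side"):
    f,K,T,c=cap(n); u,v=proj(K,T,[.567,-.06,.03]).astype(int)
    o.append(cv2.resize(f[v-30:v+30,u-30:u+30],(400,400),interpolation=cv2.INTER_CUBIC))
cv2.imwrite("pics/p2.png",np.hstack(o))
E
```

```text
[ 0.56816176 -0.05981267  0.19287512] 0.4420385923033617 41.26731237396598 [-0.78795539 -0.46996598  4.6184151 ]
```

View pics/p2.png

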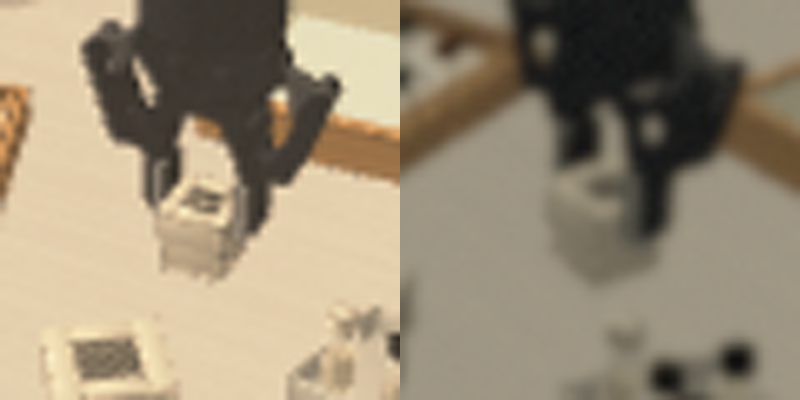

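The crops show both fingers on the lid skirt, cell still flat on the bench, grip 41 N. Lift, roll and carry over.

Emit:
{"fn": "apply_moves", "kwargs": {"grip": [30,30,30,30,30], "slide": [[0,0,-0.4],[0,0,-0.8],[0,0,-0.8],[0,0,-0.6],[0,0,0]], "roll": [0,0,0,0,0], "squeeze": 50}}

```text
time_s: 7.05
tcp_pos: [0.5689, -0.0599, 0.2738]
tcp_rot: [-0.023, 1.0, -0.0, 0.004]
force: [0.6, -0.5, -0.3]
finger_gap: 0.437
grip_force: 51.0
```

Emit:
{"fn": "apply_moves", "kwargs": {"grip": [30,30,30,30,30], "slide": [[0,0,0],[0,0,0],[0,0,0],[0,0,0],[-0.2,0.7,0]], "roll": [-0.7,-0.75,-0.7,-0.7,0]}}

```text
time_s: 7.47
tcp_pos: [0.5658, -0.0429, 0.2696]
tcp_rot: [-0.169, 0.986, -0.002, -0.0]
force: [-0.1, -0.2, -0.8]
finger_gap: 0.44
grip_force: 51.0
```

Emit:
{"fn": "apply_moves", "kwargs": {"grip": [30,30,30,30,30], "slide": [[-0.24,0.86,0],[-0.24,0.86,0],[-0.24,0.86,0],[-0.24,0.86,0],[-0.24,0.86,0]], "roll": [0,0,0,0,0]}}

```text
time_s: 7.88
tcp_pos: [0.5558, 0.0968, 0.2694]
tcp_rot: [-0.171, 0.985, 0.0, -0.001]
force: [0.5, 0.3, 0.2]
finger_gap: 0.441
grip_force: 51.0
```

Emit:
{"fn": "apply_moves", "kwargs": {"grip": [30,30,30,30,30], "slide": [[-0.24,0.86,0],[-0.24,0.86,0],[-0.24,0.86,0],[-0.24,0.86,0],[-0.24,0.86,0]], "roll": [0,0,0,0,0]}}

```text
time_s: 8.3
tcp_pos: [0.5461, 0.2304, 0.2694]
tcp_rot: [-0.172, 0.985, -0.0, -0.001]
force: [0.8, 0.0, -1.3]
finger_gap: 0.44
grip_force: 51.0
```

Emit:
{"fn": "apply_moves", "kwargs": {"grip": [30,30,30], "slide": [[0,0.17,0],[0,0,0],[0,0,0]], "roll": [0,0,0]}}

```text
time_s: 8.55
tcp_pos: [0.5447, 0.2334, 0.2694]
tcp_rot: [-0.172, 0.985, -0.001, -0.001]
force: [0.3, -0.7, -0.8]
finger_gap: 0.442
grip_force: 51.0
```

```bash
python3 - <<'E'
from h import *
s=ctrl.get_state();print(s["tcp_pos"],s["finger_gap"],s["grip_force"],s["force"],s["joints"].round(2))
print(R.from_quat(s["tcp_rot"]).as_matrix().round(4))
f,K,T,c=cap("wrist"); cv2.imwrite("pics/w4.png",f); np.savez("w4.npz",K=K,T=T)
print(proj(K,T,[.5632,.2712,.012]))
E
```

```text
[0.54465501 0.23343427 0.26938208] 0.44229559685173586 50.99879935383797 [ 0.296133   -0.72585464 -0.75781789] [-0.51  0.61  0.04  2.01 -0.05  0.53  1.48]
[[-9.411e-01 -3.382e-01 -1.000e-03]
 [-3.382e-01  9.411e-01 -1.300e-03]
 [ 1.400e-03 -8.000e-04 -1.000e+00]]
[357.75028496 239.77677955]
```

View pics/w4.png

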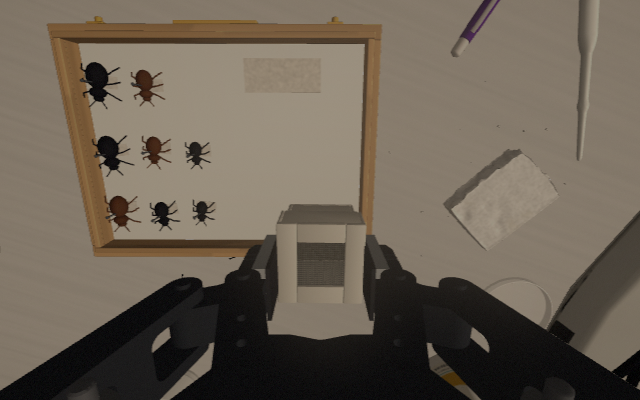

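The cell is held square in the grip, its lid at (320,265), over the near-far-left region. The left wall foam edge is at column ~363 and the far wall foam edge at row ~240. Refine both.

```bash
python3 - <<'E'
from h import *
f=cv2.imread("pics/w4.png"); z=np.load("w4.npz");K,T=z["K"],z["T"]
S=cv2.cvtColor(f,cv2.COLOR_BGR2HSV)[...,1].astype(float)
def fit(p,h,n):
    P=np.array([plane(K,T,q,h)[:2] for q in p],np.float32)
    vx,vy,x,y=cv2.fitLine(P,cv2.DIST_HUBER,0,.01,.01).ravel(); r=(P-[x,y])@np.array([-vy,vx])
    print(n,np.degrees(np.arctan2(vy,vx)).round(2),"rms mm",r.std()*1e3); return np.array([vx,vy]),np.array([x,y])
def cr(v,i0):
    i=np.where(v>90)[0]; return (i0+i[0]-.5,i0+i[-1]+.5)
F=[(u,cr(S[222:275,u],222)) for u in range(215,250,3)]+[(u,cr(S[228:275,u],228)) for u in range(130,150,3)]
L=[(cr(S[w,345:395],345),w) for w in range(100,200,4)]
tcp=np.array([.5447,.2334]); a=np.radians(19.77); ex=np.array([np.cos(a),np.sin(a)]); ey=np.array([-ex[1],ex[0]])
for n,p,h in(("fi",[(u,c[0]) for u,c in F],.012),("fo",[(u,c[1]) for u,c in F],.028),("li",[(c[0],w) for c,w in L],.012),("lo",[(c[1],w) for c,w in L],.028)):
    d,q=fit(p,h,n); e=ex if n[0]=="f" else ey; nn=np.array([-d[1],d[0]]); nn*=np.sign(nn@e)
    print("   dist TCP->line mm",(q-tcp)@nn*1e3, p[0],p[-1])
# cell body lower check: mesh of held lid
print(mesh(f,K,T,.2694-.1929+.0365,(320,268),40))
E
```

```text
fi -70.11 rms mm 1.7988128e-05
   dist TCP->line mm 30.021853889834595 (215, np.float64(239.5)) (148, np.float64(239.5))
fo -70.24 rms mm 1.2052772
   dist TCP->line mm 37.1493141690207 (215, np.float64(256.5)) (148, np.float64(256.5))
li 19.75 rms mm 0.19643417
   dist TCP->line mm 29.366868534036605 (np.float64(362.5), 100) (np.float64(359.5), 196)
lo 19.94 rms mm 0.19089863
   dist TCP->line mm 37.13711039971337 (np.float64(377.5), 100) (np.float64(373.5), 196)
(((544.2020874023438, 233.3843536376953), (21.643674850463867, 21.61611557006836), 19.88880729675293), (182, 1, 2))
```

Emit:
{"fn": "apply_moves", "kwargs": {"grip": [30,30,30,30,30], "slide": [[-0.23,0.22,0.5],[0,0,0.6],[0,0,0.5],[0,0,0.3],[0,0,0]], "roll": [0,0,0,0,0]}}

```text
time_s: 9.02
tcp_pos: [0.5489, 0.2402, 0.2108]
tcp_rot: [-0.17, 0.985, -0.001, -0.002]
force: [-0.4, -0.5, -0.2]
finger_gap: 0.438
grip_force: 51.0
```

Emit:
{"fn": "apply_moves", "kwargs": {"grip": [30,30,30,30,30], "slide": [[0,0,0.08],[0,0,0.08],[0,0,0.06],[0,0,0],[0,0,0]], "roll": [0,0,0,0,0]}}

```text
time_s: 9.43
tcp_pos: [0.5495, 0.2426, 0.2066]
tcp_rot: [-0.171, 0.985, 0.0, 0.0]
force: [0.2, 0.0, 0.1]
finger_gap: 0.442
grip_force: 51.0
```

Emit:
{"fn": "apply_moves", "kwargs": {"grip": [30,30,30], "slide": [[0,0,0.05],[0,0,0],[0,0,0]], "roll": [0,0,0]}}

```text
time_s: 9.68
tcp_pos: [0.5496, 0.2428, 0.205]
tcp_rot: [-0.171, 0.985, 0.0, 0.0]
force: [0.0, 1.1, 1.1]
finger_gap: 0.443
grip_force: 51.2
```

Emit:
{"fn": "apply_moves", "kwargs": {"grip": [30,30,30], "slide": [[0,0,0.03],[0,0,0],[0,0,0]], "roll": [0,0,0]}}

```text
time_s: 9.93
tcp_pos: [0.5496, 0.2428, 0.2049]
tcp_rot: [-0.171, 0.985, 0.0, 0.0]
force: [-1.9, -1.1, 8.6]
finger_gap: 0.444
grip_force: 52.0
```

Emit:
{"fn": "apply_moves", "kwargs": {"grip": [30,30,30,30,30], "slide": [[-0.04,0.04,-0.02],[-0.04,0.04,0],[-0.03,0.03,0],[0,0,0],[0,0,0]], "roll": [0,0,0,0,0], "squeeze": 60}}

```text
time_s: 10.35
tcp_pos: [0.5508, 0.2447, 0.205]
tcp_rot: [-0.171, 0.985, -0.002, -0.002]
force: [-3.3, -4.7, 10.4]
finger_gap: 0.441
grip_force: 60.8
```

```bash
cat >> h.py <<'E'
def st():
    s=ctrl.get_state(); M=R.from_quat(s["tcp_rot"]).as_matrix()
    print("pos",s["tcp_pos"].round(4),"Ftool",(M.T@s["force"]).round(1),"yaw",np.degrees(np.arctan2(-M[0,1],M[1,1])).round(2),"tilt",M[2,:2].round(4),s["finger_gap"].round(3),s["grip_force"].round(0), "t",s["time_s"])
E
python3 -c "
from h import *
st()"
```

```text
Traceback (most recent call last):
  File "h.py", line 27, in st
    print("pos",s["tcp_pos"].round(4),"Ftool",(M.T@s["force"]).round(1),"yaw",np.degrees(np.arctan2(-M[0,1],M[1,1])).round(2),"tilt",M[2,:2].round(4),s["finger_gap"].round(3),s["grip_force"].round(0), "t",s["time_s"])
                                                                                                                                                      ^^^^^^^^^^^^^^^^^^^^^
AttributeError: 'float' object has no attribute 'round'
```

Emit:
{"fn": "apply_moves", "kwargs": {"grip": [30,30,30,30], "slide": [[0,0,-0.04],[0,0,0],[0,0,0],[0,0,0]], "roll": [0,0,0,0]}}

```text
time_s: 10.68
tcp_pos: [0.5513, 0.2473, 0.2052]
tcp_rot: [-0.172, 0.985, 0.0, -0.0]
force: [0.1, 0.3, -0.9]
finger_gap: 0.441
grip_force: 60.0
```

```bash
sed -i 's/s\["finger_gap"\].round(3),s\["grip_force"\].round(0)/round(s["finger_gap"],3),round(s["grip_force"])/' h.py
python3 -c "
from h import *
st()"
```

```text
pos [0.5513 0.2473 0.2052] Ftool [-0.3  0.3  0.9] yaw 19.77 tilt [-0.0001  0.0004] 0.441 60 t 10.6833
```

Emit:
{"fn": "apply_moves", "kwargs": {"grip": [30,30,30,30], "slide": [[-0.04,0,0],[-0.04,0,0],[0,0,0],[0,0,0]], "roll": [0,0,0,0]}}

```text
time_s: 11.02
tcp_pos: [0.5537, 0.2477, 0.2054]
tcp_rot: [-0.171, 0.985, 0.0, 0.0]
force: [-0.2, -0.7, -0.4]
finger_gap: 0.437
grip_force: 60.0
```

```bash
python3 -c "
from h import *
st()"
```

```text
pos [0.5537 0.2477 0.2054] Ftool [ 0.5 -0.6  0.4] yaw 19.74 tilt [-0.0001  0.0001] 0.437 60 t 11.0167
```

Emit:
{"fn": "apply_moves", "kwargs": {"grip": [30,30,30,30], "slide": [[0,0.04,0],[0,0.02,0],[0,0,0],[0,0,0]], "roll": [0,0,0,0]}}

```text
time_s: 11.35
tcp_pos: [0.5533, 0.2488, 0.2055]
tcp_rot: [-0.171, 0.985, -0.0, 0.0]
force: [1.2, -1.8, -0.9]
finger_gap: 0.439
grip_force: 60.0
```

```bash
python3 -c "
from h import *
st()"
```

```text
pos [0.5533 0.2488 0.2055] Ftool [-0.6 -2.1  0.9] yaw 19.72 tilt [-0.0002 -0.0008] 0.439 60 t 11.35
```

Emit:
{"fn": "apply_moves", "kwargs": {"grip": [30,30,30,30], "slide": [[-0.03,0,0],[-0.03,0,0],[0,0,0],[0,0,0]], "roll": [0,0,0,0]}}

```text
time_s: 11.68
tcp_pos: [0.554, 0.2491, 0.2053]
tcp_rot: [-0.171, 0.985, -0.001, -0.001]
force: [-3.3, -3.5, 2.0]
finger_gap: 0.44
grip_force: 60.3
```

```bash
python3 -c "
from h import *
st()"
```

```text
pos [0.554  0.2491 0.2053] Ftool [ 4.3 -2.2 -1.9] yaw 19.73 tilt [ 0.003  -0.0008] 0.44 60 t 11.6833
```

Emit:
{"fn": "apply_moves", "kwargs": {"grip": [30,30,30,30], "slide": [[0,0.03,0],[0,0,0],[0,0,0],[0,0,0]], "roll": [0,0,0,0]}}

```text
time_s: 12.02
tcp_pos: [0.5539, 0.2493, 0.2053]
tcp_rot: [-0.171, 0.985, -0.001, -0.001]
force: [-1.9, -4.8, 2.4]
finger_gap: 0.439
grip_force: 60.4
```

```bash
python3 -c "
from h import *
st()"
```

```text
pos [0.5539 0.2493 0.2053] Ftool [ 3.4 -3.9 -2.4] yaw 19.7 tilt [ 0.0028 -0.0018] 0.439 60 t 12.0167
```

Emit:
{"fn": "apply_moves", "kwargs": {"grip": [30,30,30,30], "slide": [[0,0,0.05],[-0.03,0.03,0],[0,0,0],[0,0,0]], "roll": [0,0,0,0]}}

```text
time_s: 12.35
tcp_pos: [0.5542, 0.2496, 0.205]
tcp_rot: [-0.171, 0.985, -0.002, -0.002]
force: [-4.5, -7.3, 11.4]
finger_gap: 0.44
grip_force: 61.5
```

```bash
python3 - <<'E'
from h import *
st()
o=[]
for n in ("scene","side"):
    f,K,T,c=cap(n); u,v=proj(K,T,[.554,.249,.035]).astype(int)
    o.append(cv2.resize(f[v-30:v+30,u-30:u+30],(400,400),interpolation=cv2.INTER_CUBIC))
f,K,T,c=cap("wrist"); cv2.imwrite("pics/w5.png",np.hstack(o+[]) )
print(mesh(f,K,T,.2053-.1929+.0365,(320,268),40))
E
```

```text
pos [0.5542 0.2496 0.205 ] Ftool [  6.7  -5.4 -11.3] yaw 19.68 tilt [ 0.0047 -0.0027] 0.44 61 t 12.35
(((552.908935546875, 248.9343719482422), (22.015308380126953, 21.537370681762695), 19.880395889282227), (183, 1, 2))
```

View pics/w5.png

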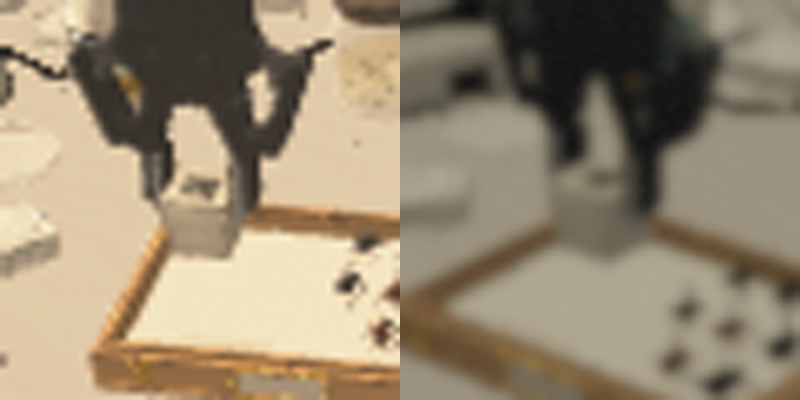

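Both crops show the cell upright in the far left corner, lid just over the wall tops and fingers clear of the walls. I'll ease the downward push a bit, firm up the wall push, and let it settle.

Emit:
{"fn": "apply_moves", "kwargs": {"grip": [30,30,30,30,30], "slide": [[0,0,-0.03],[-0.02,0.03,0],[0,0,0],[0,0,0],[0,0,0]], "roll": [0,0,0,0,0]}}

```text
time_s: 12.92
tcp_pos: [0.5542, 0.2499, 0.2051]
tcp_rot: [-0.171, 0.985, -0.002, -0.003]
force: [-2.9, -8.4, 6.5]
finger_gap: 0.438
grip_force: 61.1
```

```bash
python3 -c "
from h import *
st()"
```

```text
pos [0.5542 0.2499 0.2051] Ftool [ 5.6 -7.  -6.4] yaw 19.67 tilt [ 0.0059 -0.0036] 0.438 61 t 12.9167
```

Emit:
{"fn": "apply_moves", "kwargs": {"grip": [30,30,30,30,30], "slide": [[0,0,0],[0,0,0],[0,0,0],[0,0,0],[0,0,0]], "roll": [0,0,0,0,0]}}

```text
time_s: 13.33
tcp_pos: [0.5542, 0.2498, 0.2051]
tcp_rot: [-0.171, 0.985, -0.002, -0.003]
force: [-4.4, -9.1, 7.2]
finger_gap: 0.439
grip_force: 61.1
```

```bash
python3 -c "
from h import *
st()"
```

```text
pos [0.5542 0.2498 0.2051] Ftool [ 7.3 -7.1 -7.1] yaw 19.67 tilt [ 0.0059 -0.0036] 0.439 61 t 13.3333
```

```bash
python3 -c "
from bench import ctrl
print(ctrl.sign_off())"
```

```text
the job is handed in; nothing more can be done
None
```

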